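Hang the measuring cups on the rack in order of size

ROBOT

A 6-joint arm with a two-finger parallel gripper is mounted at the origin on a cart in front of the work surface, level with it; the furniture and walls round the work are solid. World frame = base frame: x ahead of the robot, y to its left, z up, the work surface at z = 0. Lengths are in m, angles in rad, forces in N, time in s.
With the tool pointing down it reaches from about 0.375 to 0.975 m from the base axis. Payload 3.8 kg.
Tool frame: the origin (TCP) lies at the very end of the fingers, on their centre line; the grasp point (between the pads) lies 19 mm behind it; y points along the fingers, x is the direction in which the jaws open and shut, and the axes are right-handed (so a half turn about y gives the same grasp; the last joint's range is limited). The gripper opens to 85 mm and grips with 20 to 120 N. Pads are 22 mm wide; open, the fingers measure 114 mm over their backs; the gripper's body (76 mm by 85 mm) begins 54 mm behind the grasp point. The pads swing forward as they close: fully open they stand 13 mm farther back than shut.
Start: joints at [-1.222, 0.264, 1.604, -0, 1.274, -0.037], TCP at [0.254, -0.625, 0.231] pointing down, gripper open.
Joint ranges: [-2.63, 2.63], [-0.94, 2.18], [0.31, 2.57], [-1.31, 4.45], [0, 2.66], [-2.55, 2.55]. Speed limits (rad/s): [2.57, 2.57, 3.14, 3.14, 3.14, 3.14].

INTERFACE

Orientations are given as a unit quaternion [x, y, z, w].
In Python, from workcell import manip gives the robot as it stands.
- The arm moves only by the shell command python3 -m pendant 'ROWS' [FORCE]. ROWS is text: rows parted by semicolons, each of 7 numbers parted by spaces: the turn, a rotation vector about the tool's x, y, z in rad, then the shift along the tool's x, y, z in cm, then the closure in counts, from 0 (fully open) to 255 (shut). In form: wx wy wz x y z fingers; .... A call has 1 to 8 rows; each row is the pose to reach, as a shift and turn from the pose commanded when the call began, along the tool's axes at that moment; what a row does not reach only later rows make up. A row lasts 1/8 s, in which the tool goes at most 62.5 mm and 10.7 degrees, less where a joint would pass 70% of its speed; a pose out of reach is approached as far as the arm can. A call with a gripper value outside its range is refused whole. The fingers move at their own pace and stop on an object; FORCE is the grip in N (left out, the last holds). Time passes only in rows, so rows that repeat a pose let the fingers close. It gives the time, the measured TCP pose, the force and the opening at its end, in the units of the state.
- manip.get_state(): the state, without advancing time (a new reading comes with each control period).
- manip.capture(name): name is "side" or "top"; returns the picture (420x560x3 uint8, red, green, blue); there is no depth.
- manip.calibration(name): a dict with "fx", "fy", "cx", "cy" (pixels), "view" (4x4, takes a point from world to camera coordinates). Camera axes: x right, y down, z forward; pixel columns grow to the right and rows downward; lengths in m; the calibration is good to about 2 mm. A picture is of the moment at which its call begins. calibration takes no time and is no camera call.
- manip.sign_off(): hands the job in, once; it reports no verdict.
The state is a dict: "t": time; "joint_positions": joint angles; "dq": joint speeds; "effort": joint torques, N m; "tcp_pos": TCP position; "ee_rot": TCP orientation; "contact_force": force on the tool from outside, world axes, zero at the start; "moment": the same for the moment, N m; "gripper_width": opening from 0.0 (shut) to 1.0 (fully open).
Only numpy, scipy, OpenCV 4.12 (cv2) and the standard library are available. Lean on these libraries where they do the work, as an engineer would, in place of code of your own. Each camera call takes 0.05 s, during which the arm holds its last target.

TASK

Hang the two measuring cups standing loose on the worktop on the empty pegs of the little steel rack, each by the wire loop at the end of its handle: the biggest on the left-hand peg and the smallest on the right-hand peg as the robot sees them, so that the row goes from big to small. Let each loop slide right down to the foot of its peg and leave the cup hanging still, handle up. Leave the middle cup hanging where it is and do not push the other things on the worktop about.

Things in the scene. Friction and masses are not known exactly. Their poses are not given: they have to be found in the camera images.
- cup_large: Largest plain steel measuring cup, rim 80 mm across, 46 mm high, wall 3 mm, about 120 g. Origin under the cup's centre; z up out of the mouth, x along the handle. Bar handle 16 wide, 7 thick, x = 40 to 98 mm, then a wire loop centred at x = 115; both at z = 42 mm. Stands on the worktop, left or right, handle away from the robot within 25 degrees.
- cup_large_eye (a point): Centre of the largest cup's wire loop: loop wire 5.6 mm thick, clear opening 29 mm, outer 41 mm; loop axis is the cup's z.
- cup_large_grip (a point): Middle of the largest cup's bar handle, 30 mm from the cup wall, a good place to pinch across the 16 mm width; 45 mm from the loop centre.
- cup_small: Smallest plain steel measuring cup, rim 56 mm across, 32 mm high, wall 3 mm, about 70 g. Origin under the cup's centre; z up out of the mouth, x along the handle. Bar handle 16 wide, 7 thick, x = 28 to 86 mm, then a wire loop centred at x = 103; both at z = 28 mm. Stands like the largest, on the other side.
- cup_small_eye (a point): Centre of the smallest cup's wire loop, same loop as on the largest: wire 5.6 mm, clear opening 29 mm; loop axis is the cup's z.
- cup_small_grip (a point): Middle of the smallest cup's bar handle, 30 mm from the cup wall; 45 mm from the loop centre.
- cup_medium: Middle-sized plain steel measuring cup, rim 68 mm across, 39 mm high, wall 3 mm, about 90 g. Origin under the cup's centre; z up out of the mouth, x along the handle. Bar handle 16 wide, 7 thick, x = 34 to 92 mm, then a wire loop centred at x = 109; both at z = 35 mm. Hangs loose on the middle peg, mouth to the robot.
- cup_medium_eye (a point): Centre of the middle-sized cup's wire loop, hanging on the middle peg.
- rack: Fixed steel rack: level rail 12 mm thick, 390 mm long, 225 mm up, on a post at each end with feet 150 mm long. Three straight pegs 125 mm apart on the rail point to the robot's side, rising at 60 degrees. Origin on the worktop under the rail's middle; y along the rail to the left, z up, pegs towards -x and +z. Turned by up to 9 degrees.
- peg_left_root (a point): Foot of the left-hand (+y) peg, on the rail's centre line. The pegs are 8 mm round bars, 55 mm from here to the tip, with a 12 mm ball at the tip and a 19 mm collar round the rail at the foot. A loop hung fully home has its centre about 9 mm from this point.
- peg_left_tip (a point): Centre of the ball at the tip of the left-hand peg; the peg's axis runs from root to tip.
- peg_mid_root (a point): Foot of the middle peg, on the rail's centre line; same peg.
- peg_right_root (a point): Foot of the right-hand (-y) peg, on the rail's centre line; same peg.
- peg_right_tip (a point): Centre of the ball at the tip of the right-hand peg.
- garlic: Garlic bulb, 56 mm, origin under its middle; stands on the worktop between the two loose cups. Bystander.
- tomato: Tomato, 70 mm, origin under its middle; on the worktop at the left. Bystander.
- salt_shaker: Salt shaker, 44 mm wide, 90 mm high, origin under its middle; to the right of the rack. Bystander.
- lemon: Lemon, 71 x 53 x 51 mm, origin under its middle; on the worktop at the right. Bystander.
- honey_jar: Honey jar with a lid, 71 mm wide, 86 mm high, origin under its middle; to the left of the rack. Bystander.

How it is judged:
At the end, for the whole second after the job is handed in: Largest cup on the left-hand peg, smallest on the right-hand, middle-sized still on the middle: each loop's centre within 22 mm of its peg's foot, handle within 0.75 rad of upright, loop at the top (about 0.4 is natural), borne by the rack, at rest (below 0.04 m/s, 0.5 rad/s) (distance between cup_large_eye and peg_left_root below 0.022 m and angle between each of cup_large, cup_small, cup_medium's own x axis and vertical below 0.75 rad and contact force between each of cup_large, cup_small, cup_medium and rack above 0.2 N and linear speed of each of cup_large, cup_small, cup_medium below 0.04 m/s and angular speed of each of cup_large, cup_small, cup_medium below 0.5 rad/s and distance between cup_small_eye and peg_right_root below 0.022 m and distance between cup_medium_eye and peg_mid_root below 0.022 m); the robot touches nothing.
It fails at once if the middle-sized cup is knocked off its peg (distance between cup_medium_eye and peg_mid_root above 0.06 m).
It fails at once if another thing on the worktop is pushed more than 30 mm (distance of any of garlic, tomato, salt_shaker, lemon, honey_jar from where it was at the start of the episode above 0.03 m).
It also fails if it takes over 61 s, if anything falls off the work surface, if the arm or the gripper's body presses on something with over 40 N, if the wrist force passes 120 N, or if a joint passes its speed limit or range.

## Working session

There is one attempt and no reset: what is moved stays moved. The work goes in short steps, Python scripts to look and compute and a shell command to move; the robot and the scene stay as the last step left them, time stands still between calls to the robot, and variables do not carry over. Pictures are saved under pics/ and viewed, and the job is handed in when it is done.

```bash
ls; mkdir -p pics
python3 - <<'E'
from workcell import manip
import cv2
for n in("side","top"):
    im=manip.capture(n); cv2.imwrite(f"pics/{n}0.png",im[:,:,::-1])
    c=manip.calibration(n); print(n,c)
print(manip.get_state())
E
```

```text
pics
side {'fx': 465.21585498417886, 'fy': 465.21585498417886, 'cx': 287.5103162037706, 'cy': 212.63710141491592, 'view': array([[ 0.58505456, -0.81092083, -0.01088871, -0.29150869],
       [-0.33808988, -0.2316735 , -0.91215274,  0.36380262],
       [ 0.73716103,  0.53734049, -0.40970576,  0.82507541],
       [ 0.        ,  0.        ,  0.        ,  1.        ]])}
top {'fx': 429.7469464469965, 'fy': 429.7469464469965, 'cx': 280.5045723065167, 'cy': 209.78505649252028, 'view': array([[-0.02511761, -0.99968254,  0.00198122,  0.03753981],
       [-0.99790804,  0.02495483, -0.05963897,  0.5499419 ],
       [ 0.05957059, -0.00347507, -0.99821805,  1.24238587],
       [ 0.        ,  0.        ,  0.        ,  1.        ]])}
{'t': 0.1, 'joint_positions': array([-1.22192494e+00,  2.64714463e-01,  1.60525303e+00,  5.49381893e-06,
        1.27373543e+00, -3.68702767e-02]), 'dq': array([ 0.00034116, -0.00198176, -0.00237889, -0.00101216, -0.00262819,
        0.0017766 ]), 'effort': array([-4.66492529e-04, -5.16709507e+01, -3.68589771e+01, -1.04251756e-04,
        6.30333525e-03, -4.30911200e-06]), 'tcp_pos': array([ 0.25375231, -0.6247538 ,  0.23005343]), 'ee_rot': array([-0.58612631,  0.39549265, -0.39428858,  0.58700769]), 'contact_force': array([-0.22726188, -0.38305425, -0.2905724 ]), 'moment': array([ 0.03818132, -0.00824535,  0.01712021]), 'gripper_width': 0.9980093928538215}
```

View pics/side0.png

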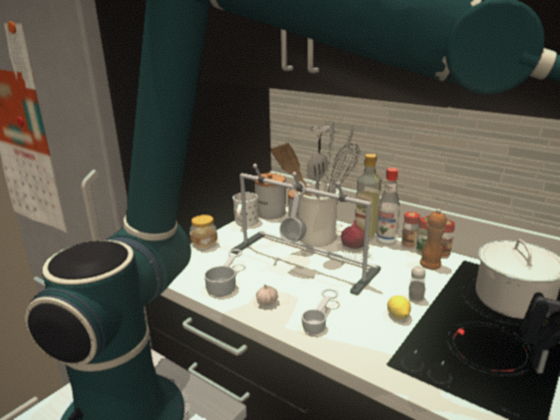

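View pics/top0.png

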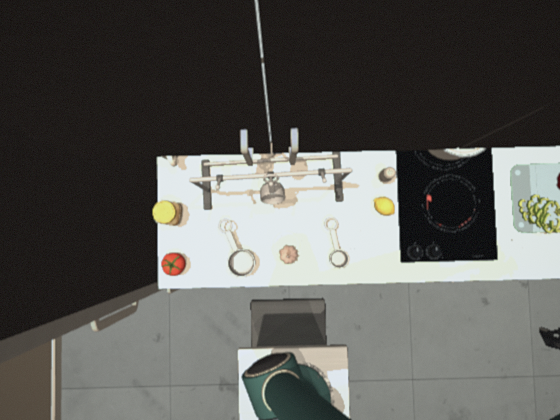

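Run:
```python
import cv2
t=cv2.imread('pics/top0.png'); s=cv2.imread('pics/side0.png')
def crop(im,x,y,w,h,k,n):
    c=cv2.resize(im[y:y+h,x:x+w],None,fx=k,fy=k,interpolation=cv2.INTER_CUBIC)
    for i in range(0,w,10):
        cv2.putText(c,str(x+i),(i*k,8),0,.3,(0,0,255),1) if i%20==0 else 0
        cv2.line(c,(i*k,10),(i*k,14),(0,0,255),1)
    for j in range(0,h,10):
        cv2.putText(c,str(y+j),(0,j*k+4),0,.3,(0,0,255),1)
    cv2.imwrite(n,c)
crop(t,185,145,175,130,4,'pics/ct.png')
crop(s,190,160,200,140,4,'pics/cs1.png')
crop(s,190,230,200,115,4,'pics/cs2.png')
```

```text
(no output)
```

View pics/ct.png

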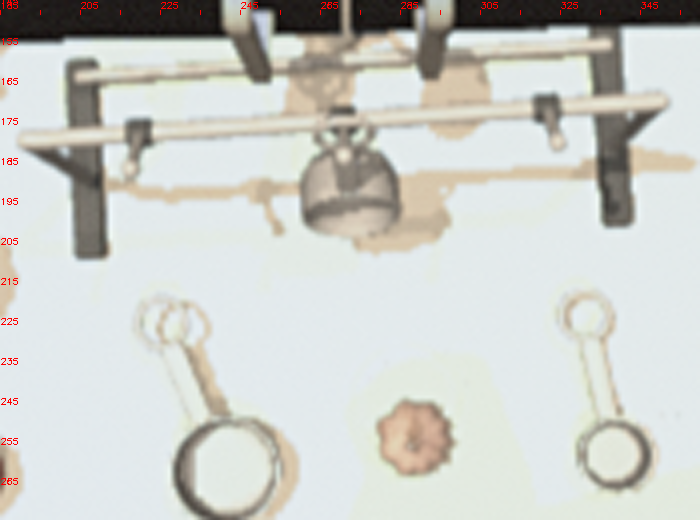

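View pics/cs1.png

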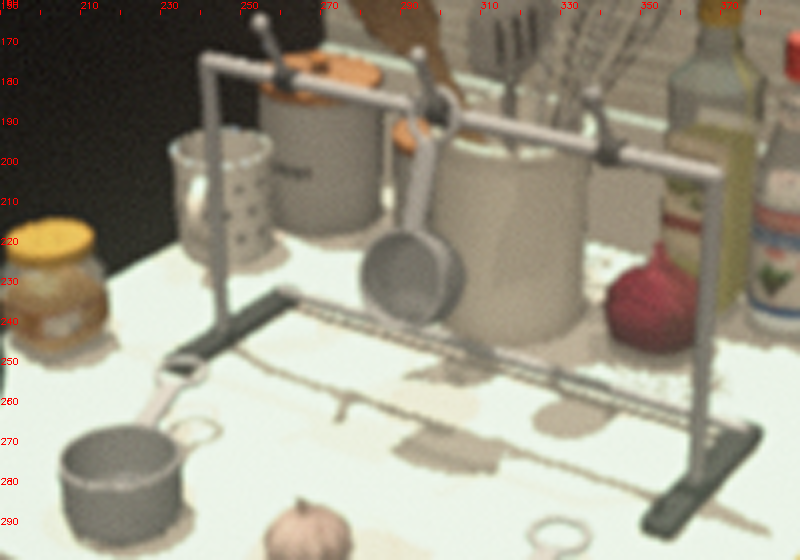

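View pics/cs2.png

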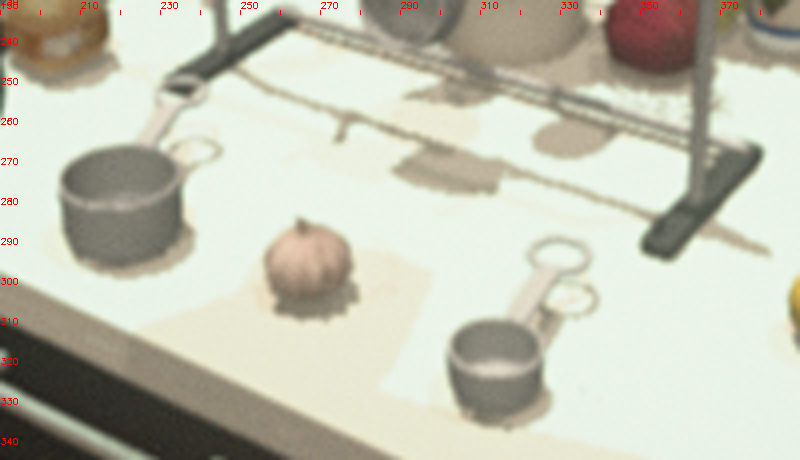

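```bash
cat > h.py <<'E'
from workcell import manip
import numpy as np
from scipy.optimize import least_squares
from scipy.spatial.transform import Rotation as R
C={n:manip.calibration(n) for n in("side","top")}
def proj(n,P):
    c=C[n];q=np.asarray(c['view'])@np.append(P,1.)
    return np.array([c['fx']*q[0]/q[2]+c['cx'],c['fy']*q[1]/q[2]+c['cy']])
def fit(obs,x0):
    # obs: (cam, local point, px)
    def w(p,l): return R.from_euler('z',p[2]).apply(l)+[p[0],p[1],0]
    def f(p): return np.concatenate([proj(n,w(p,np.array(l)))-px for n,l,px in obs])
    s=least_squares(f,x0); return s.x,s.fun.reshape(-1,2)
def tri(obs):
    return least_squares(lambda P:np.concatenate([proj(n,P)-px for n,px in obs]),[.6,0,.1])
E
python3 - <<'E'
from h import *
np.set_printoptions(precision=4,suppress=True)
p,r=fit([('top',[0,0,.046],[242.2,261.7]),('top',[.115,0,.042],[225,225.5]),('side',[0,0,.046],[220.5,274.2]),('side',[.115,0,.042],[235.3,252.5])],[.5,.1,0]);print('L',p);print(r)
p,r=fit([('top',[0,0,.032],[338.75,258.75]),('top',[.103,0,.028],[331.5,223.5]),('side',[0,0,.032],[314,316.5]),('side',[.103,0,.028],[329.8,294])],[.5,-.1,0]);print('S',p);print(r)
c,s=.5*.055,.055*3**.5/2
o=[]
for y,t,sd in((.125,[217.5,187.7],[255.5,165.5]),(-.125,[324.7,180.7],[338.5,184])):
    o+=[('top',[-c,y,.225+s],t),('side',[-c,y,.225+s],sd)]
o+=[('side',[-c,0,.225+s],[294.5,173.7]),('top',[0,.195,.225],[191.2,180.2]),('top',[0,-.195,.225],[351,170]),('side',[0,.195,.225],[242.5,174.5]),('side',[0,-.195,.225],[370,203.5])]
p,r=fit(o,[.7,0,0]);print('R',p);print(r)
for y in(.125,-.125):
  for l in([0,y,.225],[-c,y,.225+s]): print(R.from_euler('z',p[2]).apply(l)+[p[0],p[1],0])
for n,px in(('garlic',[ [288.5,254.5],[267,297]]),('L',[[0,0],[0,0]])):
  print(n,tri([('top',px[0]),('side',px[1])]).x)
E
```

```text
L [0.4026 0.1374 0.4145]
[[-0.4012  0.5264]
 [ 0.0164  0.0842]
 [ 0.6308 -0.7309]
 [-0.0303  0.5286]]
S [ 0.4043 -0.1406  0.1824]
[[ 0.208   0.1125]
 [-0.3387  0.3222]
 [-0.0918 -0.2127]
 [ 0.4002 -0.1943]]
R [0.6242 0.0456 0.0386]
[[ 0.4734 -0.4738]
 [-0.0936  0.5469]
 [-0.0957 -0.218 ]
 [ 0.2263 -0.4582]
 [ 0.3171  0.6221]
 [ 0.4234 -0.132 ]
 [-0.7872  0.0563]
 [-0.2826  0.8123]
 [-0.6941  0.6314]]
[0.6194 0.1706 0.225 ]
[0.5919 0.1695 0.2726]
[ 0.629  -0.0793  0.225 ]
[ 0.6016 -0.0803  0.2726]
garlic [0.4196 0.0041 0.0178]
L [0.7496 0.5641 0.6073]
```

```bash
cat >> h.py <<'E'
np.set_printoptions(precision=3,suppress=True)
RY=0.0386
def toolR(yaw,th,s):
    # cup frame: x along handle, pitched up by th
    Rc=R.from_euler('z',yaw)*R.from_euler('y',-th)
    M=Rc.as_matrix(); y=-M[:,2]; x=s*M[:,1]; return R.from_matrix(np.c_[x,y,np.cross(x,y)])
def go(grip,yaw,th,s,frm=None):
    st=manip.get_state()
    R0=R.from_quat(st['ee_rot']);p0=st['tcp_pos']
    if frm is not None: R0,p0=frm
    Rt=toolR(yaw,th,s); pt=np.array(grip)+.019*Rt.as_matrix()[:,1]
    rv=(R0.inv()*Rt).as_rotvec(); d=R0.inv().apply(pt-p0)*100
    print('rv',rv,'deg',np.degrees(np.linalg.norm(rv)),'cm',d)
    return Rt,pt
def grip_from_eye(eye,yaw,th,d=.045):
    Rc=R.from_euler('z',yaw)*R.from_euler('y',-th)
    return np.array(eye)-d*Rc.as_matrix()[:,0]
def st():
    s=manip.get_state();print(s['t'],s['tcp_pos'],R.from_quat(s['ee_rot']).as_matrix().tolist(),s['joint_positions'],s['contact_force'],s['gripper_width'])
E
python3 - <<'E'
from h import *
st()
for s in(1,-1):
  go([.4613,-.130,.15],.1824,0,s); go([.4613,-.130,.028],.1824,0,s)
E
```

```text
0.1 [ 0.254 -0.625  0.23 ] [[0.37624415602357164, -0.0007164299462545376, 0.9265202759714664], [-0.9265181534740716, 0.001984934250111703, 0.37624482895984007], [-0.002108634891788974, -0.9999977733795984, 8.303456079827853e-05]] [-1.222  0.265  1.605  0.     1.274 -0.037] [-0.227 -0.383 -0.291] 0.9980093928538215
rv [-0.003 -2.938 -0.   ] deg 168.34947981539028 cm [-38.01    9.989  37.844]
rv [-0.003 -2.938 -0.   ] deg 168.34947981539028 cm [-37.984  22.189  37.843]
rv [ 0.     0.203 -0.002] deg 11.651151914551377 cm [-38.01    9.989  37.844]
rv [ 0.     0.203 -0.002] deg 11.651151914551377 cm [-37.984  22.189  37.843]
```

```bash
python3 -m pendant '0 0.203 0 -38 10 37.8 110;0 0.203 0 -38 10 37.8 110;0 0.203 0 -38 10 37.8 110;0 0.203 0 -38 10 37.8 110;0 0.203 0 -38 10 37.8 110;0 0.203 0 -38 10 37.8 110;0 0.203 0 -38 10 37.8 110;0 0.203 0 -38 10 37.8 110'; python3 -m pendant --help | head -5
python3 - <<'E'
from h import *
st()
go([.4613,-.130,.15],.1824,0,-1)
E
```

```text
t: 1.1
tcp_pos: [0.4443, -0.1701, 0.1391]
ee_rot: [-0.543, 0.452, -0.452, 0.544]
contact_force: [1.2, 0.6, 0.4]
gripper_width: 0.569
1.1 [ 0.444 -0.17   0.139] [[0.18149121716751018, 0.0002595637897517822, 0.98339253135139], [-0.9833925583196329, -7.383661879606374e-05, 0.1814912416336425], [0.00011971893394951971, -0.9999999635873957, 0.00024185240143431708]] [-0.418 -0.037  2.116  0.     1.063  0.97 ] [1.223 0.572 0.448] 0.5694345710891735
rv [-0.  0.  0.] deg 0.016542860495101785 cm [-3.638  0.811  2.404]invalid input at $: expected rows of numbers
```

```bash
python3 -m pendant '0 0 0 -3.6 0.8 2.4 110;0 0 0 -3.6 0.8 2.4 110'
python3 - <<'E'
from h import *
st()
go([.4613,-.130,.028],.1824,0,-1)
import cv2
cv2.imwrite('pics/s1.png',manip.capture('side')[150:350,180:420,::-1].repeat(3,0).repeat(3,1))
E
```

```text
t: 1.35
tcp_pos: [0.4608, -0.1295, 0.1304]
ee_rot: [0.545, -0.452, 0.45, -0.544]
contact_force: [-0.5, -0.4, -0.3]
gripper_width: 0.569
1.35 [ 0.461 -0.13   0.13 ] [[0.18646638920358885, -0.0020806500951338625, 0.982459137365294], [-0.9824601583561745, 0.0011564273873128639, 0.18646903206285653], [-0.001524119462666118, -0.9999971667814262, -0.0018285209826606197]] [-0.326 -0.02   2.117  0.     1.047  1.057] [-0.528 -0.381 -0.287] 0.5693847557218625
rv [ 0.002  0.005 -0.002] deg 0.3258928840447237 cm [ 0.074 12.144  0.06 ]
```

View pics/s1.png

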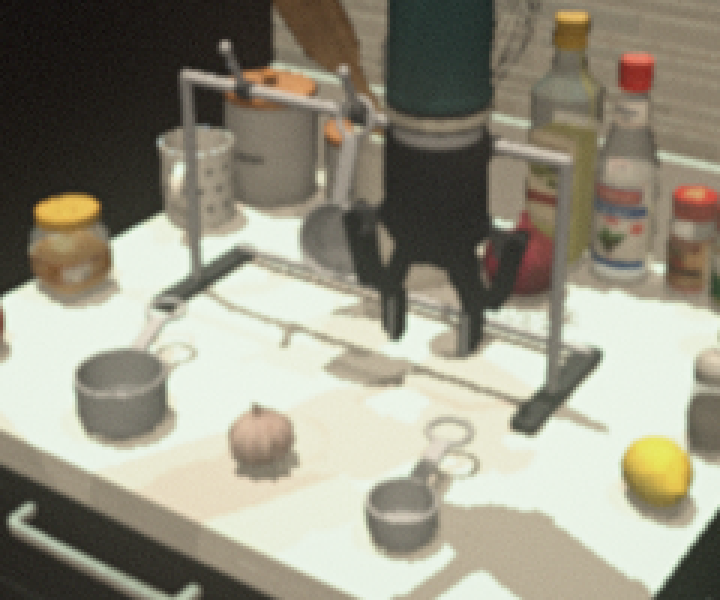

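```bash
python3 -m pendant '0 0 0 0 6 0 110;0 0 0 0 11 0 110;0 0 0 0 12.1 0 110;0 0 0 0 12.1 0 110;0 0 0 0 12.1 0 230;0 0 0 0 12.1 0 230;0 0 0 0 12.1 0 230;0 0 0 0 12.1 0 230' 60;  python3 - <<'E'
from h import *
st()
E
```

```text
t: 2.4
tcp_pos: [0.4632, -0.1331, 0.0123]
ee_rot: [-0.543, 0.451, -0.454, 0.544]
contact_force: [2.3, -1.4, 6.0]
gripper_width: 0.166
2.4 [ 0.463 -0.133  0.012] [[0.18224095234650617, 0.004115270169904706, 0.983245289762055], [-0.9832507853523371, -0.001754957527437817, 0.18224931612516293], [0.0024755588967211306, -0.9999899922876759, 0.003726517495367898]] [-0.331  0.151  2.197 -0.     0.789  1.056] [ 2.256 -1.394  5.98 ] 0.16593461724441583
```

```bash
python3 -m pendant '0 0 0 0 0 0 230;0 0 0 0 -3 0 230;0 0 0 0 -8 0 230;0 0 0 0 -13 0 230;0 0 0 0 -18 0 230;0 0 0 0 -18 0 230' 60;  python3 - <<'E'
from h import *
st()
import cv2
cv2.imwrite('pics/s2.png',manip.capture('side')[100:300,180:420,::-1].repeat(3,0).repeat(3,1))
E
```

```text
t: 3.15
tcp_pos: [0.4642, -0.1332, 0.1956]
ee_rot: [-0.542, 0.449, -0.455, 0.545]
contact_force: [-0.0, 0.3, -0.7]
gripper_width: 0.169
3.15 [ 0.464 -0.133  0.196] [[0.18194338015020908, 0.009188097054044497, 0.9832660806170637], [-0.9832986180909697, -0.0028968654916225467, 0.18197647054142152], [0.004520407050909558, -0.9999535924445939, 0.008507577636741426]] [-0.331 -0.085  2.05   0.     1.167  1.057] [-0.     0.297 -0.657] 0.1688799830617621
```

View pics/s2.png

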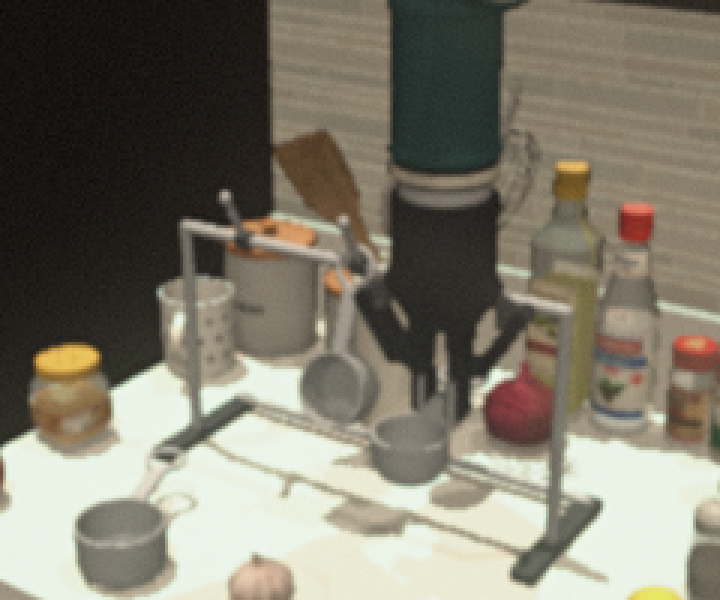

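```bash
cat >> h.py <<'E'
def pegpt(side,k):
    y=.125*side
    l=np.array([-.5*k,y,.225+k*.866])
    return R.from_euler('z',RY).apply(l)+[.6242,.0456,0]
E
python3 - <<'E'
from h import *
th=np.radians(50)
e=pegpt(-1,.09); print(e)
A=go(grip_from_eye(e+[-.07,0,.03],RY,th),RY,th,-1)
print(A[1])
E
```

```text
[ 0.584 -0.081  0.303]
rv [ 0.867  0.136 -0.061] deg 50.39696915700312 cm [-4.311 -9.342  4.637]
[ 0.5   -0.082  0.286]
```

```bash
python3 -m pendant '0.173 0.027 -0.012 0 -4 0 230;0.347 0.054 -0.024 -1 -8 0 230;0.52 0.082 -0.037 -2 -9.3 1 230;0.694 0.109 -0.049 -3 -9.3 3 230;0.867 0.136 -0.061 -4.3 -9.3 4.6 230;0.867 0.136 -0.061 -4.3 -9.3 4.6 230;0.867 0.136 -0.061 -4.3 -9.3 4.6 230';  python3 - <<'E'
from h import *
st()
import cv2
cv2.imwrite('pics/s3.png',manip.capture('side')[100:300,200:440,::-1].repeat(3,0).repeat(3,1))
cv2.imwrite('pics/t3.png',manip.capture('top')[130:280,230:430,::-1].repeat(4,0).repeat(4,1))
E
```

```text
t: 4.08
tcp_pos: [0.4986, -0.082, 0.2836]
ee_rot: [-0.248, 0.24, -0.65, 0.677]
contact_force: [1.5, -0.3, 0.6]
gripper_width: 0.169
4.075 [ 0.499 -0.082  0.284] [[0.038954529479686695, 0.7611092420232193, 0.6474529066579724], [-0.9992403010266857, 0.03042886394875366, 0.02434964153508662], [-0.0011685191976136267, -0.6479095661785133, 0.7617163701911993]] [-0.476 -0.606  2.468  0.717  0.608  0.599] [ 1.499 -0.272  0.57 ] 0.16874109571379525
```

View pics/s3.png

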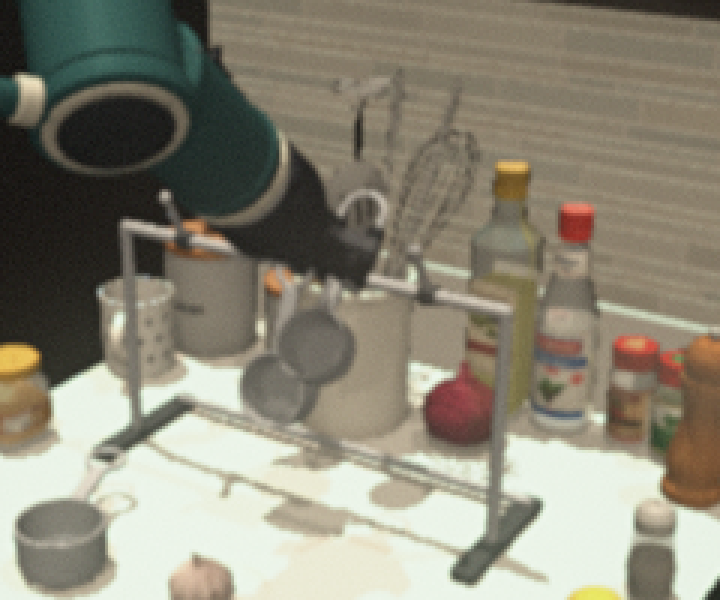

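View pics/t3.png

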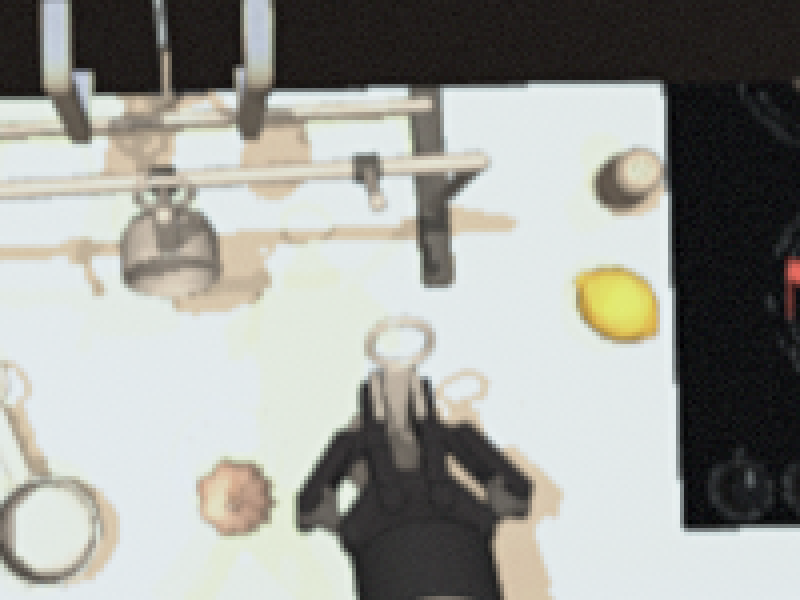

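Run:
```python
from h import *
E=pegpt(-1,.09)+[-.07,0,.03]; print(E, proj('top',E),proj('side',E))
s=tri([('top',[330,215.75]),('side',[320.5,170.7])]);print(s.x,s.fun)
# actual from measured pose w/ nominal
x=manip.get_state(); M=R.from_quat(x['ee_rot']).as_matrix(); g=x['tcp_pos']-.019*M[:,1]
ex=g+.045*M[:,2]; print(ex,proj('top',ex),proj('side',ex), pegpt(-1,.055),proj('top',pegpt(-1,.055)))
```

```text
[ 0.514 -0.081  0.333] [329.056 216.673] [319.918 169.52 ]
[ 0.516 -0.083  0.33 ] [-0.343  0.248  0.423 -0.046]
[ 0.514 -0.082  0.333] [329.511 216.462] [320.419 169.597] [ 0.602 -0.08   0.273] [324.623 180.487]
```

Run:
```python
from h import *
th=np.radians(50); o=np.array([.002,-.001,-.003])
for k in(.09,.07,.05,.03,.013): print(k,go(grip_from_eye(pegpt(-1,k)-o,RY,th),RY,th,-1)[1])
```

```text
rv [ 0.003  0.    -0.   ] deg 0.18993522495766915 cm [0.059 6.913 2.313]
0.09 [ 0.568 -0.081  0.259]
rv [ 0.003  0.    -0.   ] deg 0.18993522495766915 cm [0.059 8.795 1.636]
0.07 [ 0.578 -0.08   0.242]
rv [ 0.003  0.    -0.   ] deg 0.18993522495766915 cm [ 0.059 10.676  0.958]
0.05 [ 0.588 -0.08   0.225]
rv [ 0.003  0.    -0.   ] deg 0.18993522495766915 cm [ 0.059 12.558  0.28 ]
0.03 [ 0.598 -0.079  0.207]
rv [ 0.003  0.    -0.   ] deg 0.18993522495766915 cm [ 0.059 14.157 -0.296]
0.013 [ 0.606 -0.079  0.193]
```

```bash
python3 -m pendant '0 0 0 0 3 1 230;0 0 0 0 6 2 230;0 0 0 0 6.9 2.3 230;0 0 0 0 6.9 2.3 230';  python3 - <<'E'
from h import *
st()
import cv2
cv2.imwrite('pics/s4.png',cv2.resize(manip.capture('side')[120:240,280:420,::-1],None,fx=5,fy=5,interpolation=2))
cv2.imwrite('pics/t4.png',cv2.resize(manip.capture('top')[150:250,280:400,::-1],None,fx=5,fy=5,interpolation=2))
E
```

```text
t: 4.68
tcp_pos: [0.5669, -0.0791, 0.257]
ee_rot: [-0.248, 0.239, -0.65, 0.677]
contact_force: [-0.3, -0.1, -1.5]
gripper_width: 0.172
4.675 [ 0.567 -0.079  0.257] [[0.039513201602831394, 0.7621968152622329, 0.6461383146844055], [-0.9992171750056578, 0.031392525371861935, 0.024073772543786953], [-0.00193496067324056, -0.6465837332897316, 0.7628405677284779]] [-0.369 -0.397  2.407  0.814  0.432  0.534] [-0.332 -0.058 -1.475] 0.17235973128039414
```

View pics/s4.png

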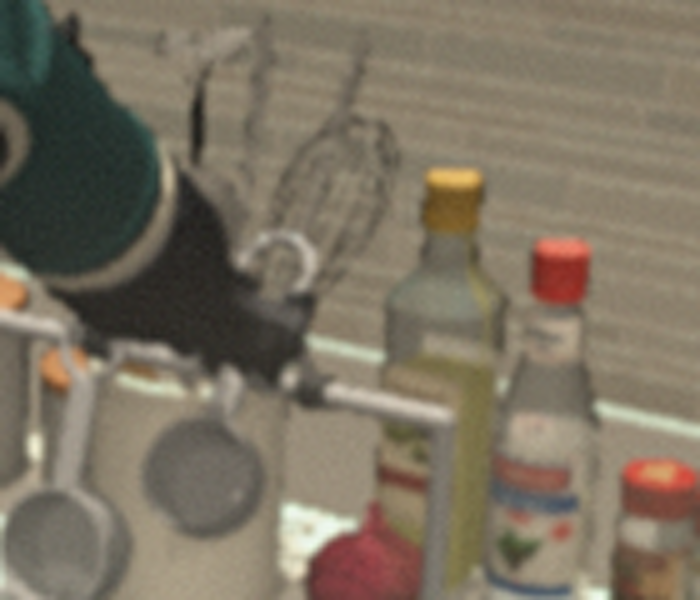

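View pics/t4.png

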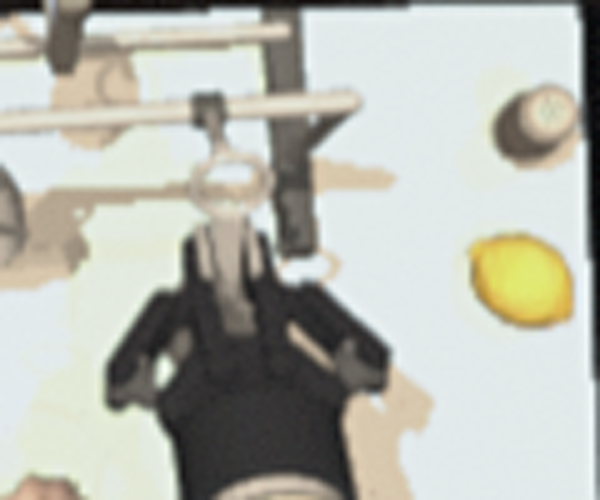

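Run:
```python
from h import *
E=pegpt(-1,.09); print(E, proj('top',E),proj('side',E))
s=tri([('top',[326.2,186.4]),('side',[336,173])]);print(s.x,s.fun)
th=np.radians(50); o=np.array([.002,-.001,-.003])
for k in(.05,.013): print(k,go(grip_from_eye(pegpt(-1,k)-o,RY,th),RY,th,-1)[1])
```

```text
[ 0.584 -0.081  0.303] [326.556 186.433] [335.666 173.634]
[ 0.584 -0.081  0.304] [ 0.279 -0.193 -0.347  0.046]
rv [ 0.004 -0.001 -0.001] deg 0.24378277373223334 cm [ 0.148  3.751 -1.099]
0.05 [ 0.588 -0.08   0.225]
rv [ 0.004 -0.001 -0.001] deg 0.24378277373223334 cm [ 0.153  7.233 -2.351]
0.013 [ 0.606 -0.079  0.193]
```

```bash
python3 -m pendant '0 0 0 0.05 1.9 -0.55 230;0 0 0 0.1 3.75 -1.1 230;0 0 0 0.1 5.5 -1.75 230;0 0 0 0.1 7.1 -2.3 230;0 0 0 0.1 7.1 -2.3 230';  python3 - <<'E'
from h import *
st()
import cv2
cv2.imwrite('pics/s5.png',cv2.resize(manip.capture('side')[120:240,280:420,::-1],None,fx=5,fy=5,interpolation=2))
cv2.imwrite('pics/t5.png',cv2.resize(manip.capture('top')[150:250,280:400,::-1],None,fx=5,fy=5,interpolation=2))
E
```

```text
t: 5.4
tcp_pos: [0.6047, -0.0784, 0.1925]
ee_rot: [-0.247, 0.24, -0.651, 0.677]
contact_force: [-1.3, 0.2, -0.5]
gripper_width: 0.168
5.4 [ 0.605 -0.078  0.193] [[0.03788224338070334, 0.7619908595859344, 0.6464788206460705], [-0.9992782541316529, 0.030706952158586764, 0.022361885178274643], [-0.0028118421081629874, -0.64685934560507, 0.762604144066461]] [-0.327 -0.208  2.41   1.214  0.297  0.131] [-1.297  0.169 -0.547] 0.16764117808627632
```

View pics/s5.png

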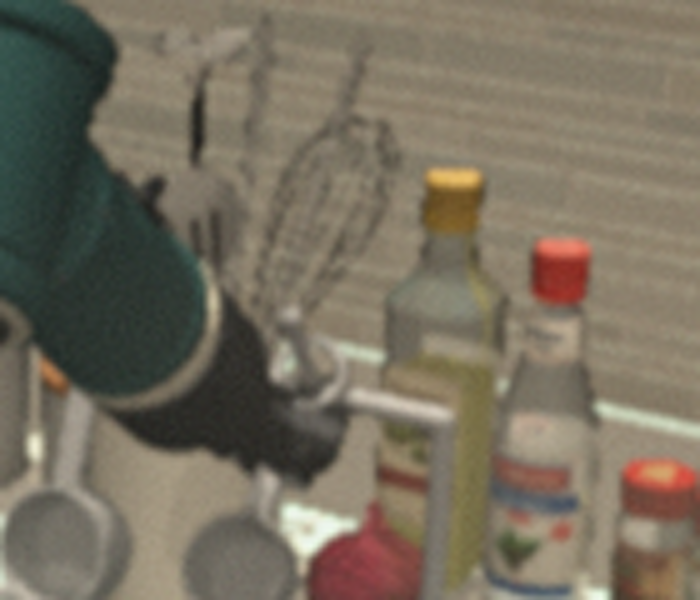

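View pics/t5.png

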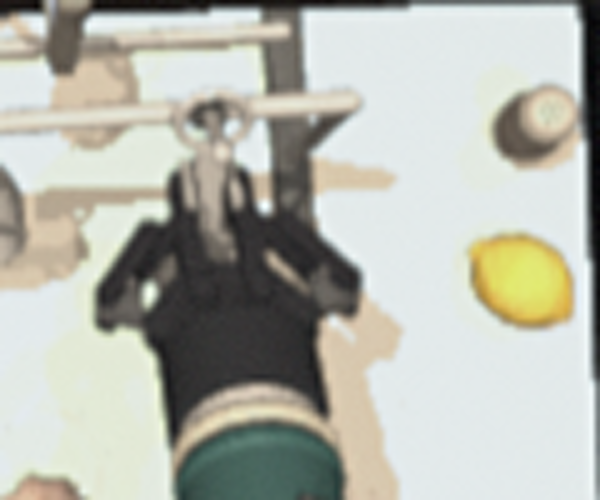

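```bash
python3 -m pendant '0 0 0 0 0 0 200;0 0 0 0 0 0 180;0 0 0 0 0 0 150;0 0 0 0 0 0 110;0 0 0 0 0 0 110;0 0 0 0 -3 0 110;0 0 0 0 -8 0 110;0 0 0 0 -12 0 110';  python3 - <<'E'
from h import *
st()
import cv2
cv2.imwrite('pics/s6.png',cv2.resize(manip.capture('side')[140:290,220:420,::-1],None,fx=4,fy=4,interpolation=2))
cv2.imwrite('pics/t6.png',cv2.resize(manip.capture('top')[150:250,240:400,::-1],None,fx=5,fy=5,interpolation=2))
E
```

```text
t: 6.5
tcp_pos: [0.5127, -0.082, 0.2713]
ee_rot: [-0.248, 0.239, -0.651, 0.677]
contact_force: [0.4, -0.4, 0.3]
gripper_width: 0.569
6.5 [ 0.513 -0.082  0.271] [[0.03863735855467698, 0.7621979578899423, 0.6461899314538408], [-0.9992524523558375, 0.03031284503835785, 0.023993079971642406], [-0.0013003786996314548, -0.6466339029265964, 0.7627993868646954]] [-0.452 -0.555  2.467  0.753  0.555  0.567] [ 0.352 -0.364  0.323] 0.5694041146501235
```

View pics/s6.png

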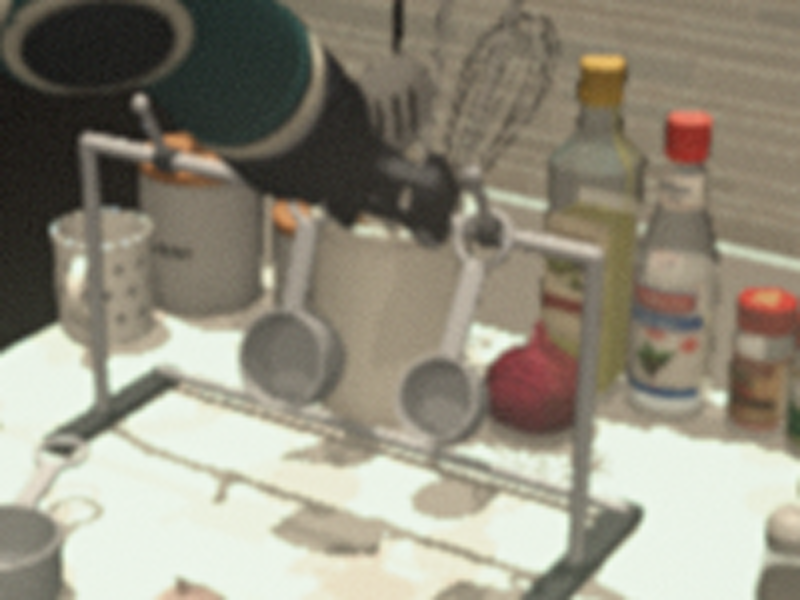

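View pics/t6.png

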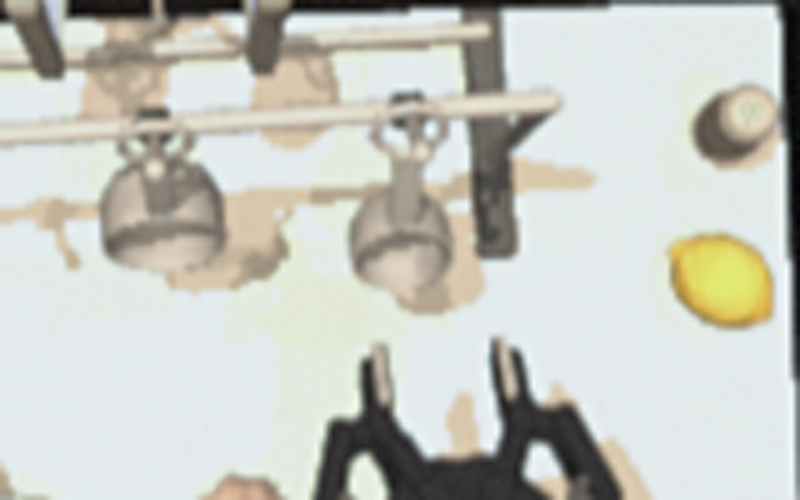

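Run:
```python
from h import *
M=go([.4667,.1656,.19],.4145,0,-1); print(M[1])
```

```text
rv [-0.864 -0.352  0.167] deg 54.298780626615695 cm [-25.04    3.762 -10.373]
[0.467 0.166 0.171]
```

```bash
python3 -m pendant '-0.17 -0.07 0.033 -2 -3 -1 110;-0.34 -0.14 0.066 -6 -3 -3 110;-0.52 -0.21 0.1 -12 -1.5 -6 110;-0.69 -0.28 0.133 -18 1 -8 110;-0.864 -0.352 0.167 -24 3.5 -10 110;-0.864 -0.352 0.167 -25 3.8 -10.4 110;-0.864 -0.352 0.167 -25 3.8 -10.4 110;-0.864 -0.352 0.167 -25 3.8 -10.4 110';  python3 - <<'E'
from h import *
st()
go([.4667,.1656,.042],.4145,0,-1)
E
```

```text
t: 7.6
tcp_pos: [0.4658, 0.1662, 0.1667]
ee_rot: [0.593, -0.389, 0.383, -0.592]
contact_force: [0.5, -0.2, 1.0]
gripper_width: 0.563
7.6 [0.466 0.166 0.167] [[0.4043726073799339, -0.007397048539977913, 0.914564419859887], [-0.9145739762270593, 0.0034013631661173327, 0.40440434312311624], [-0.0061021642866124215, -0.9999668566515142, -0.005389730003423243]] [ 0.289 -0.024  2.048  0.006  1.124  1.44 ] [ 0.485 -0.219  1.019] 0.5628653655961721
rv [ 0.005  0.002 -0.006] deg 0.47796521319771945 cm [ 0.181 14.373  0.138]
```

```bash
python3 -m pendant '0.005 0 -0.006 0 6 0 110;0.005 0 -0.006 0.1 12 0.1 110;0.005 0 -0.006 0.2 14.3 0.1 110;0.005 0 -0.006 0.2 14.3 0.1 110;0.005 0 -0.006 0.2 14.3 0.1 230;0.005 0 -0.006 0.2 14.3 0.1 230;0.005 0 -0.006 0.2 14.3 0.1 230;0.005 0 -0.006 0.2 14.3 0.1 230' 70
python3 -m pendant '0 0 0 0 0 0 230;0 0 0 0 -3 0 230;0 0 0 0 -8 0 230;0 0 0 0 -13 0 230;0 0 0 0 -18 0 230;0 0 0 0 -18 0 230';  python3 - <<'E'
from h import *
st()
th=np.radians(50)
e=pegpt(1,.09); print(e)
A=go(grip_from_eye(e+[-.07,0,.03],RY,th),RY,th,-1)
print(A[1])
import cv2
cv2.imwrite('pics/s7.png',cv2.resize(manip.capture('side')[140:290,160:360,::-1],None,fx=4,fy=4,interpolation=2))
E
```

```text
t: 8.6
tcp_pos: [0.4692, 0.166, 0.0262]
ee_rot: [-0.591, 0.385, -0.387, 0.594]
contact_force: [2.7, -1.6, 5.6]
gripper_width: 0.165
t: 9.35
tcp_pos: [0.47, 0.1668, 0.2096]
ee_rot: [-0.59, 0.384, -0.388, 0.595]
contact_force: [0.8, -0.2, -1.5]
gripper_width: 0.163
9.35 [0.47  0.167 0.21 ] [[0.4041884319270288, 0.010020577156968635, 0.9146208501503839], [-0.9146751893983056, 0.0033296744317594107, 0.40417596559834235], [0.0010046867887707478, -0.9999442490967283, 0.010511389196330934]] [ 0.291 -0.065  2.005  0.     1.191  1.445] [ 0.814 -0.22  -1.542] 0.1629148175138965
[0.574 0.169 0.303]
rv [ 0.851  0.352 -0.165] deg 53.64193187869995 cm [ 0.686 -7.647  1.974]
[0.49  0.168 0.286]
```

View pics/s7.png

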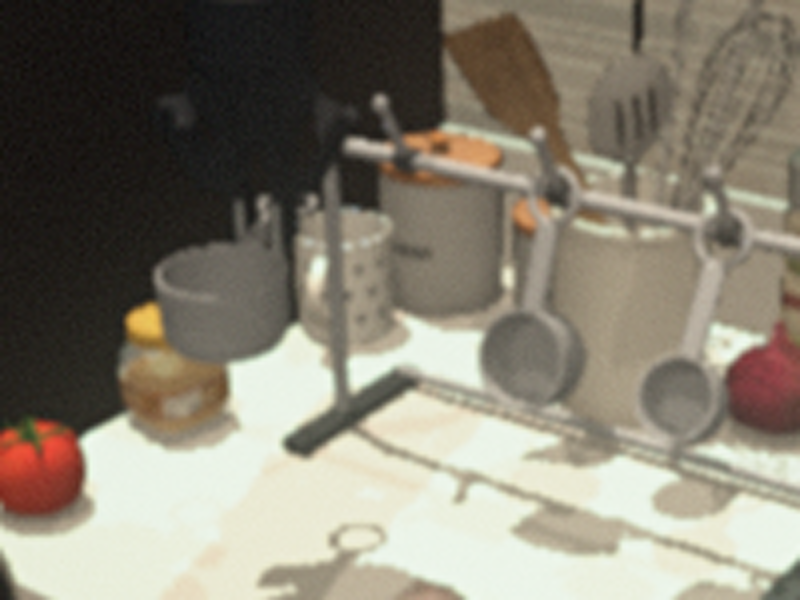

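```bash
python3 -m pendant '0.17 0.07 -0.033 0 -3 0 230;0.34 0.14 -0.066 0.2 -6 0 230;0.51 0.21 -0.1 0.4 -7.6 0.5 230;0.68 0.28 -0.132 0.6 -7.6 1.2 230;0.851 0.352 -0.165 0.7 -7.6 2 230;0.851 0.352 -0.165 0.7 -7.6 2 230;0.851 0.352 -0.165 0.7 -7.6 2 230';  python3 - <<'E'
from h import *
st()
import cv2
cv2.imwrite('pics/s8.png',cv2.resize(manip.capture('side')[120:240,180:340,::-1],None,fx=5,fy=5,interpolation=2))
cv2.imwrite('pics/t8.png',cv2.resize(manip.capture('top')[150:270,160:300,::-1],None,fx=5,fy=5,interpolation=2))
E
```

```text
t: 10.28
tcp_pos: [0.4854, 0.1667, 0.2752]
ee_rot: [-0.254, 0.241, -0.65, 0.675]
contact_force: [-0.5, 0.2, -1.4]
gripper_width: 0.166
10.275 [0.485 0.167 0.275] [[0.040292389703390996, 0.7545193998843313, 0.6550396923318302], [-0.9991717966118766, 0.026699982834738845, 0.030705565815002445], [0.005678396550511999, -0.6557343868631669, 0.7549703104743933]] [ 0.523 -0.537  2.445 -0.726  0.562  2.543] [-0.473  0.241 -1.351] 0.16559919470227474
```

View pics/s8.png

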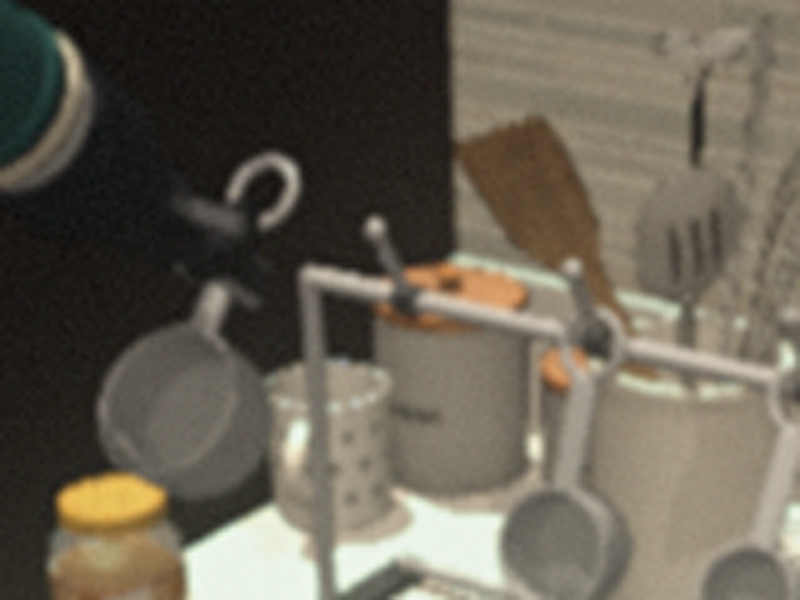

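View pics/t8.png

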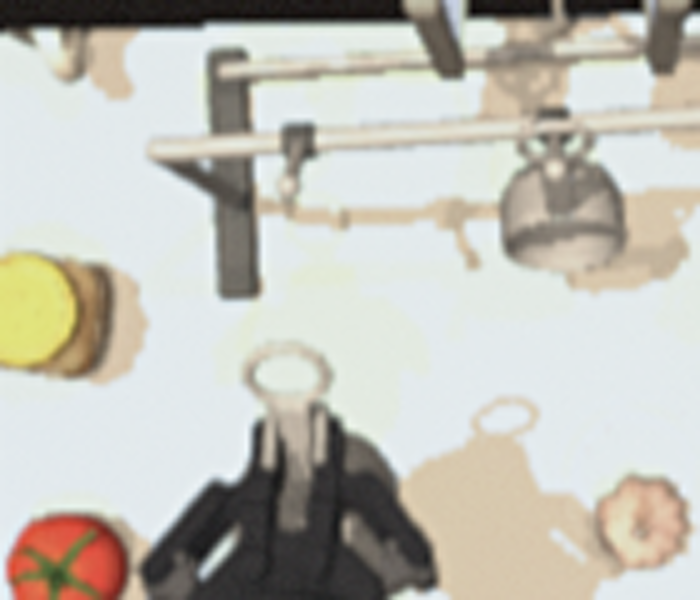

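Run:
```python
from h import *
s=tri([('top',[217.6,224.8]),('side',[233,158])]);print(s.x,s.fun)
x=manip.get_state(); M=R.from_quat(x['ee_rot']).as_matrix(); g=x['tcp_pos']-.019*M[:,1]
ex=g+.045*M[:,2]; print(ex,proj('top',ex),proj('side',ex)); print('tool-frame err mm',M.T@(s.x-ex)*1000)
th=np.radians(42)
print(go(grip_from_eye(pegpt(1,.09)+[-.06,0,.025],.29,th),.29,th,-1)[1])
```

```text
[0.503 0.165 0.319] [-0.066  0.06   0.1    0.003]
[0.502 0.168 0.325] [216.071 225.046] [232.104 155.662]
tool-frame err mm [ 2.409  4.06  -4.093]
rv [-0.125 -0.175  0.182] deg 16.12133238724529 cm [0.445 0.199 0.877]
[0.495 0.163 0.284]
```

```bash
python3 -m pendant '-0.06 -0.09 0.09 0.2 0.1 0.4 230;-0.125 -0.175 0.182 0.4 0.2 0.9 230;-0.125 -0.175 0.182 0.4 0.2 0.9 230;-0.125 -0.175 0.182 0.4 0.2 0.9 230';  python3 - <<'E'
from h import *
st()
th=np.radians(42)
go(grip_from_eye(pegpt(1,.09),.29,th),.29,th,-1)
go(grip_from_eye(pegpt(1,.013),.29,th),.29,th,-1)
E
```

```text
t: 10.88
tcp_pos: [0.4963, 0.1632, 0.2866]
ee_rot: [-0.325, 0.242, -0.546, 0.733]
contact_force: [0.0, -0.0, -2.1]
gripper_width: 0.163
10.875 [0.496 0.163 0.287] [[0.28719562871736504, 0.642712343225627, 0.7102390546224995], [-0.9578714710490981, 0.19344303327761458, 0.21227820855328727], [-0.0009569722433800942, -0.7412831016162315, 0.6711918112301027]] [ 0.252 -0.528  2.364  0.05   0.571  1.5  ] [ 0.024 -0.041 -2.088] 0.16262660061944406
rv [-0.003  0.    -0.002] deg 0.18398701935446646 cm [1.706 5.803 2.26 ]
rv [-0.003  0.    -0.002] deg 0.18398701935446646 cm [ 2.675 13.247  0.548]
```

```bash
python3 -m pendant '0 0 0 0.6 2.5 1.2 230;0 0 0 1.2 4.8 2.4 230;0 0 0 1.5 5.4 2.6 230;0 0 0 1.5 5.4 2.6 230';  python3 - <<'E'
from h import *
st()
import cv2
cv2.imwrite('pics/s9.png',cv2.resize(manip.capture('side')[120:240,180:340,::-1],None,fx=5,fy=5,interpolation=2))
cv2.imwrite('pics/t9.png',cv2.resize(manip.capture('top')[150:270,160:300,::-1],None,fx=5,fy=5,interpolation=2))
print(proj('top',pegpt(1,.09)),proj('side',pegpt(1,.09)))
E
```

```text
t: 11.38
tcp_pos: [0.553, 0.1646, 0.2626]
ee_rot: [-0.326, 0.243, -0.546, 0.733]
contact_force: [-0.4, -0.3, -1.6]
gripper_width: 0.165
11.375 [0.553 0.165 0.263] [[0.2859200731040888, 0.6420671963343729, 0.7113363671199936], [-0.9582534287799083, 0.19136120097562398, 0.2124411847846746], [0.0002793343909291979, -0.7423817118925309, 0.6699771009667521]] [ 0.217 -0.365  2.312  0.109  0.464  1.418] [-0.376 -0.262 -1.563] 0.1646473342206986
[216.501 193.4  ] [250.906 156.805]
```

View pics/s9.png

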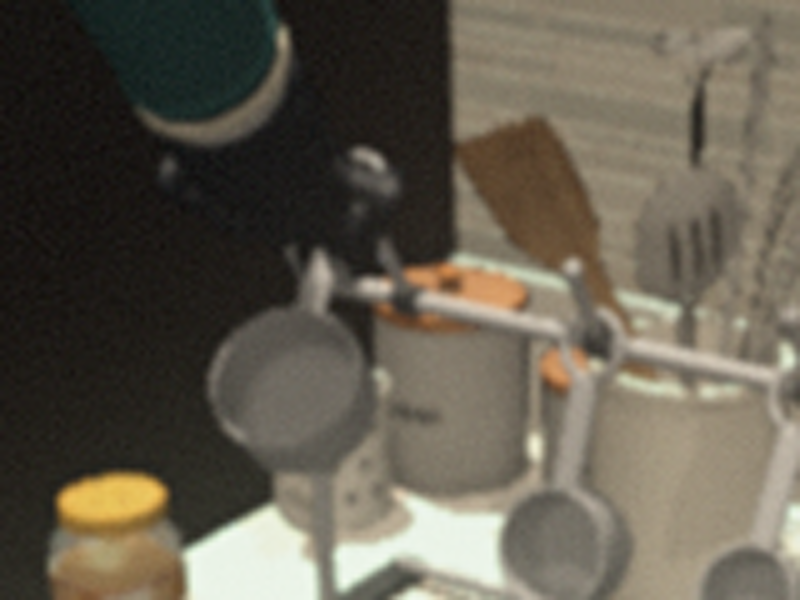

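View pics/t9.png

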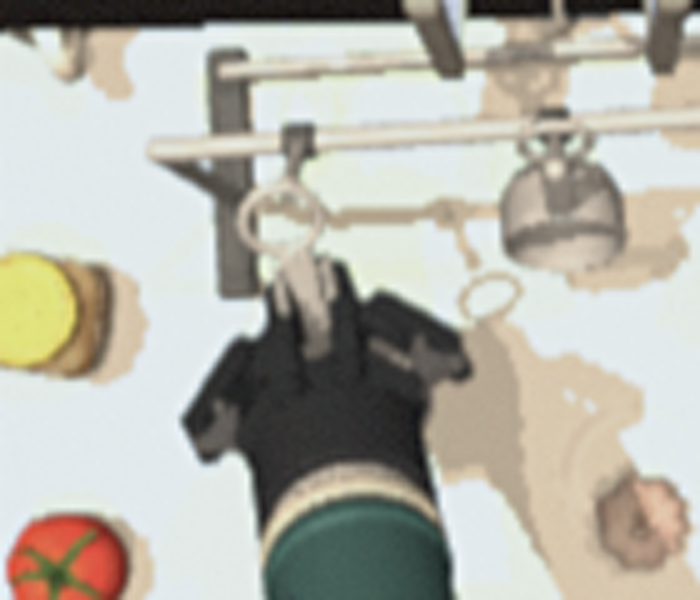

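```bash
python3 -m pendant '0 0 0 0.25 1.9 -0.45 230;0 0 0 0.5 3.8 -0.9 230;0 0 0 0.5 3.8 -0.9 230';  python3 - <<'E'
from h import *
st()
import cv2
cv2.imwrite('pics/t10.png',cv2.resize(manip.capture('top')[150:270,160:300,::-1],None,fx=5,fy=5,interpolation=2))
cv2.imwrite('pics/s10.png',cv2.resize(manip.capture('side')[120:240,180:340,::-1],None,fx=5,fy=5,interpolation=2))
E
```

```text
t: 11.85
tcp_pos: [0.5712, 0.1656, 0.2274]
ee_rot: [-0.326, 0.243, -0.545, 0.733]
contact_force: [-0.7, 0.8, -1.6]
gripper_width: 0.166
11.85 [0.571 0.166 0.227] [[0.2872940473915683, 0.6411511189587366, 0.7116090028880548], [-0.9578422694191865, 0.19186915170004082, 0.2138326811780878], [0.0005632470810347234, -0.7430420387056624, 0.6692445079855784]] [ 0.208 -0.283  2.324  0.152  0.373  1.366] [-0.657  0.762 -1.644] 0.16645574751051717
```

View pics/t10.png

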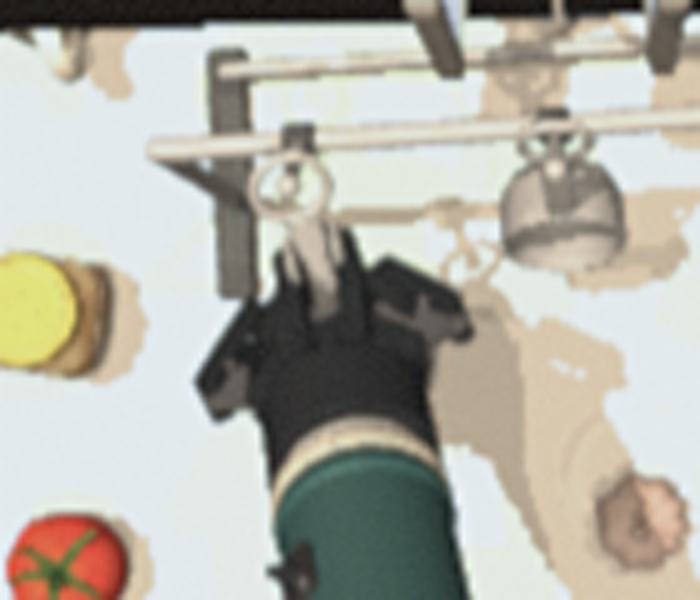

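View pics/s10.png

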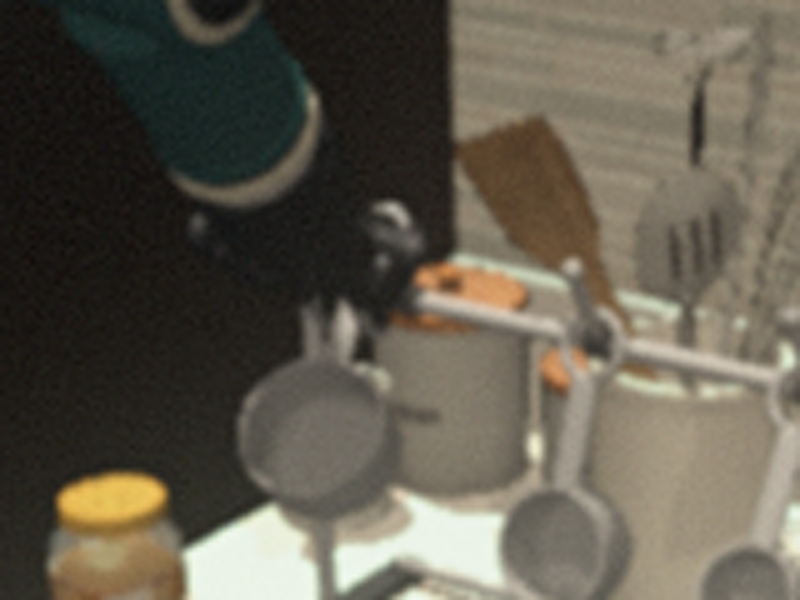

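```bash
python3 -m pendant '0 0 0 0.25 1.5 -0.35 230;0 0 0 0.4 2.8 -0.65 230;0 0 0 0.45 3.5 -0.8 230;0 0 0 0.45 3.5 -0.8 230';  python3 - <<'E'
from h import *
st()
import cv2
cv2.imwrite('pics/t11.png',cv2.resize(manip.capture('top')[150:270,160:300,::-1],None,fx=5,fy=5,interpolation=2))
cv2.imwrite('pics/s11.png',cv2.resize(manip.capture('side')[120:240,180:340,::-1],None,fx=5,fy=5,interpolation=2))
E
```

```text
t: 12.45
tcp_pos: [0.5902, 0.1662, 0.1961]
ee_rot: [-0.326, 0.242, -0.546, 0.733]
contact_force: [-0.2, 0.9, -1.4]
gripper_width: 0.168
12.45 [0.59  0.166 0.196] [[0.28690576242543653, 0.6416590570184844, 0.7113077660431022], [-0.9579584600879223, 0.19153936165993057, 0.21360772851393556], [0.0008198981984653408, -0.7426885804164864, 0.6696364687544194]] [ 0.199 -0.199  2.324  0.213  0.291  1.298] [-0.16   0.852 -1.401] 0.16808612227479952
```

View pics/t11.png

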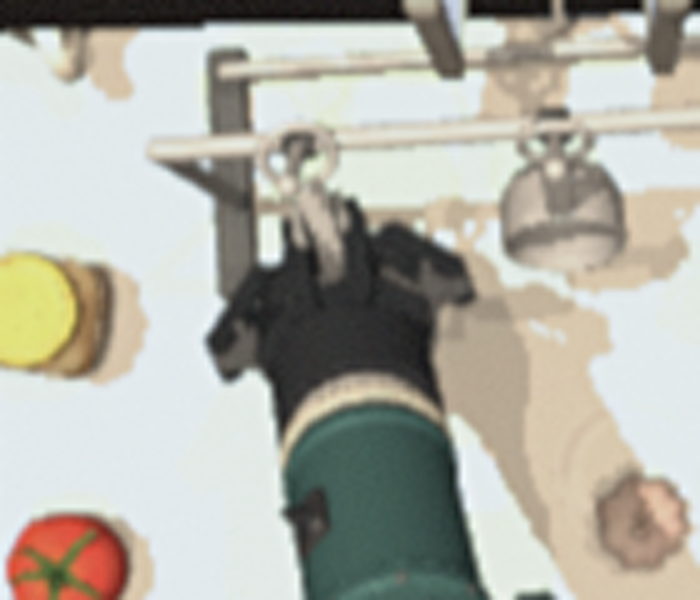

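View pics/s11.png

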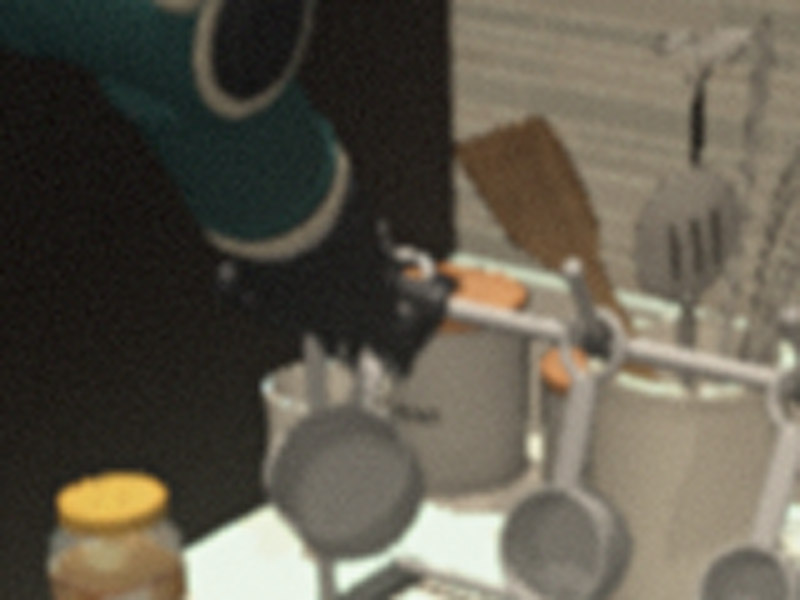

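```bash
python3 -m pendant '0 0 0 0 0 0 200;0 0 0 0 0 0 180;0 0 0 0 0 0 150;0 0 0 0 0 0 90;0 0 0 0 0 0 90;0 0 0 0 -3 0 90;0 0 0 0 -8 0 90;0 0 0 0 -13 0 90';  python3 - <<'E'
from h import *
st()
import cv2
cv2.imwrite('pics/s12.png',cv2.resize(manip.capture('side')[140:290,190:390,::-1],None,fx=4,fy=4,interpolation=2))
cv2.imwrite('pics/t12.png',cv2.resize(manip.capture('top')[150:270,190:350,::-1],None,fx=5,fy=5,interpolation=2))
E
```

```text
t: 13.55
tcp_pos: [0.5058, 0.1411, 0.2945]
ee_rot: [-0.326, 0.242, -0.546, 0.733]
contact_force: [1.7, -0.0, 0.9]
gripper_width: 0.647
13.55 [0.506 0.141 0.294] [[0.28710534143286764, 0.6426614176137609, 0.7103216350579419], [-0.9578983192029878, 0.1917271459540149, 0.21370894125520123], [0.0011545513447550615, -0.7417728788618517, 0.6706501794499078]] [ 0.172 -0.526  2.348  0.141  0.592  1.364] [ 1.719 -0.006  0.889] 0.6467657177557327
```

View pics/s12.png

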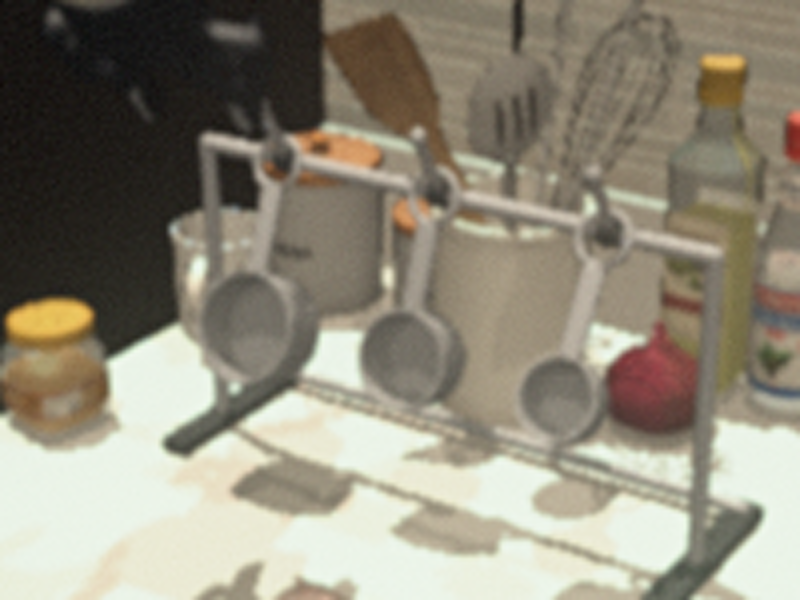

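View pics/t12.png

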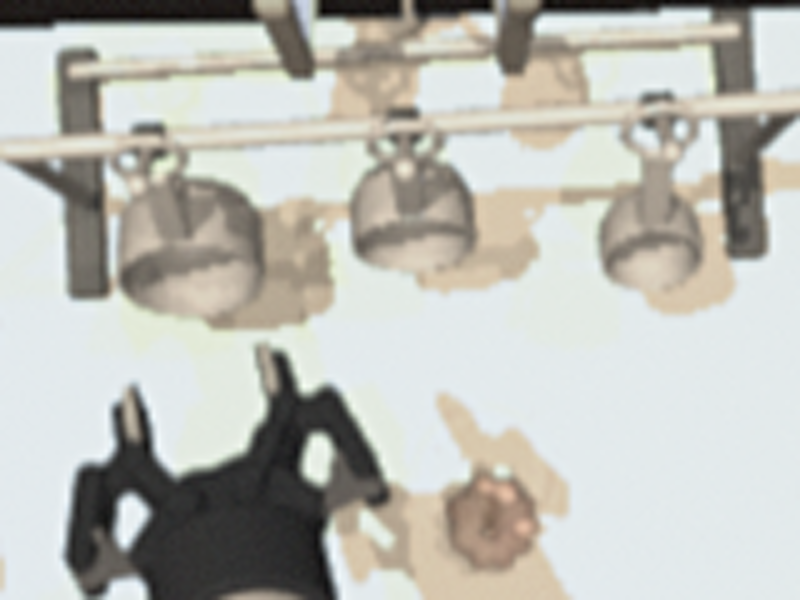

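```bash
for i in 1; do python3 -m pendant '0 0 0 0 -4 0 90;0 0 0 0 -8 0 90;0 0 0 0 -8 0 90;0 0 0 0 -8 0 90;0 0 0 0 -8 0 90;0 0 0 0 -8 0 90;0 0 0 0 -8 0 90;0 0 0 0 -8 0 90'; done; python3 -m pendant '0 0 0 0 0 0 90;0 0 0 0 0 0 90;0 0 0 0 0 0 90;0 0 0 0 0 0 90;0 0 0 0 0 0 90;0 0 0 0 0 0 90;0 0 0 0 0 0 90;0 0 0 0 0 0 90' >/dev/null;  python3 - <<'E'
from h import *
import cv2
a=manip.capture('side');t=manip.capture('top')
cv2.imwrite('pics/s13.png',cv2.resize(a[160:250,225:365,::-1],None,fx=5,fy=5,interpolation=2))
cv2.imwrite('pics/t13.png',cv2.resize(t[160:220,205:335,::-1],None,fx=6,fy=6,interpolation=2))
np.save('a.npy',a);np.save('t.npy',t)
E
python3 -m pendant '0 0 0 0 0 0 90;0 0 0 0 0 0 90;0 0 0 0 0 0 90;0 0 0 0 0 0 90;0 0 0 0 0 0 90;0 0 0 0 0 0 90;0 0 0 0 0 0 90;0 0 0 0 0 0 90';  python3 - <<'E'
from h import *
import cv2
a=np.load('a.npy');b=manip.capture('side')
d=cv2.GaussianBlur(cv2.absdiff(a,b),(5,5),0).max(2)[160:250,225:365]; print(d.max(),(d>15).sum())
E
```

```text
t: 14.65
tcp_pos: [0.4555, 0.1261, 0.3529]
ee_rot: [-0.326, 0.242, -0.546, 0.733]
contact_force: [0.3, 0.3, -0.5]
gripper_width: 0.645
t: 16.75
tcp_pos: [0.4554, 0.126, 0.3533]
ee_rot: [-0.325, 0.242, -0.546, 0.733]
contact_force: [0.2, -0.6, -0.5]
gripper_width: 0.647
5 0
```

View pics/s13.png

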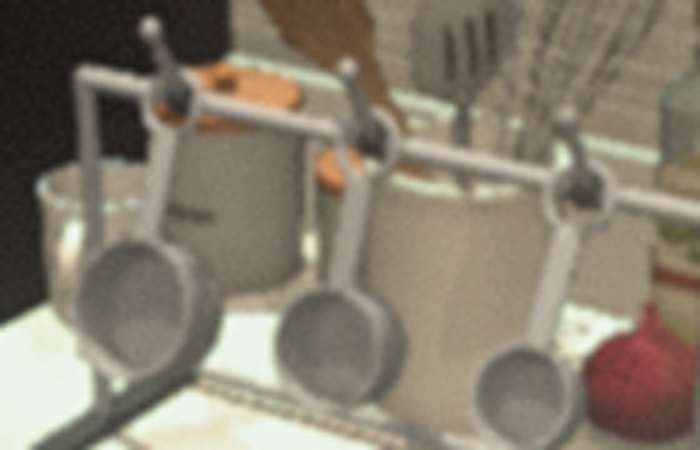

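View pics/t13.png

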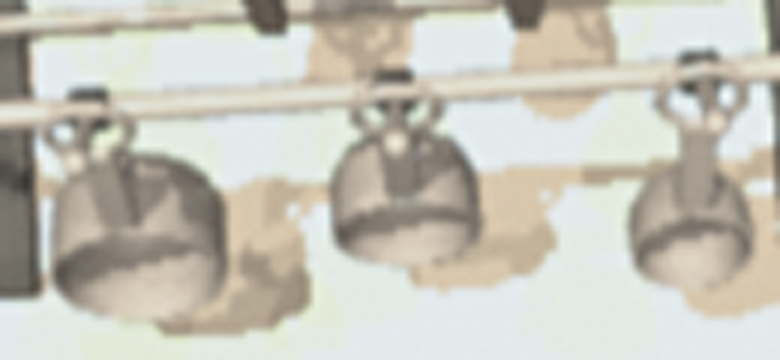

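Run:
```python
from h import *
# loop centres and rim(mouth) centres -> positions; eye distance to root
for n,t,s,side in(('L',[220,180.8],[259.6,179.6],1),('S',[321.8,176.2],[340.4,198],-1),('M',[205+397/6,160+112/6],[225+367/5,160+140/5],0)):
    q=tri([('top',t),('side',s)]); r=pegpt(side,0); print(n,q.x,q.fun,r,np.linalg.norm(q.x-r))
# mouth centre: pixel of rim ellipse
for n,s,t in(('L',[225+137/5,160+310/5],[205+137/6,160+278/6]),('M',[225+332/5,160+345/5],[205+405/6,160+238/6]),('S',[225+522/5,160+398/5],[205+690/6,160+258/6])):
    q=tri([('top',t),('side',s)]);print(n,'rim',q.x,q.fun)
```

```text
L [0.612 0.172 0.228] [-0.368  0.314  0.542 -0.006] [0.619 0.171 0.225] 0.007890142831820822
S [ 0.617 -0.078  0.229] [-0.157  0.108  0.19  -0.025] [ 0.629 -0.079  0.225] 0.012438724743827305
M [0.615 0.046 0.23 ] [-0.079  0.061  0.106 -0.007] [0.624 0.046 0.225] 0.010751237594770157
L rim [0.559 0.163 0.122] [ 0.631 -0.55  -0.855 -0.002]
M rim [0.573 0.043 0.128] [ 0.751 -0.594 -0.937  0.051]
S rim [ 0.56  -0.082  0.14 ] [ 0.506 -0.365 -0.573  0.062]
```

Run:
```python
from workcell import manip
print(manip.sign_off())
```

```text
the job is handed in; nothing more can be done
None
```

Both loose cups now hang by their loops, the largest on the left peg and the smallest on the right. The middle cup is still on its own peg. I handed the job in at about t = 17 s of the 61 s allowed.

My last camera checks, which carry an error of a few millimetres:

| Cup | Loop centre to peg foot (limit 22 mm) | Handle tilt from upright (limit 0.75 rad) |
|---|---|---|
| Largest, left | about 8 mm | about 0.45 rad |
| Middle | about 11 mm | about 0.4 rad |
| Smallest, right | about 12 mm | about 0.55 rad |

- **At rest:** two side pictures about 1 s apart showed no change round the rack, so the cups were hanging still. The gripper was well clear and touching nothing.
- **Other things on the worktop:** nothing looked moved in the pictures I took, but I did not measure the other things' positions again at the end.
- **Smallest cup:** it hangs tilted more than the natural 0.4 rad or so, and I left it that way because it is within the limit.
- **Largest cup:** at my first approach angle the last joint came within 0.01 rad of its limit. I turned back and put the loop on at a yaw of 0.29 rad and a pitch of 42 degrees instead.

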